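# Draw the agate slab's tray out of the stone chest

## Task

I need the sawn agate slab from the stone chest, but the upper till has been left forward over the lower trays. Push the till fully home with a fingertip, then hook a fingertip behind the front lip of the lower tray in which the agate slab lies and draw that tray all the way out to its stop; the other lower tray stays shut. Pinch nothing, do not touch or lift any of the stones, and leave the things on the bench round the chest where they are.

Things in the scene. Friction and masses are not known exactly. Their poses are not given: they have to be found in the camera images.
- chest: Low wooden stone chest, fixed, 173 mm deep (x), 250 mm wide (y), 64 mm high at the back, side cheeks 48 mm high. Origin: centre of its footprint on the bench; its x points to its back, y left, z up. Open at top and front: two trays side by side below, one wide till sliding above them between the cheeks. All shut, the trays' front faces are at chest x = -90 mm, the till's at x = -10 mm.
- till (a joint): How far the upper till has been drawn forward (towards the robot, along chest -x), in m: 0 = home against the back board, 0.085 = fully forward. It starts well forward, covering the finger troughs of both trays. It slides stiffly (2 N friction, stays where it is left).
- till_front (a point): Centre of the till's front face (moves with the till), 51.5 mm above the bench. The front board is 230 mm wide, 7 mm thick and spans 38.5 to 64.5 mm above the bench; the till behind it is an open box, rim at 61 mm, floor at 42.5 mm, and holds two rough stones.
- tray_left (a joint): How far the lower left tray (chest +y) has been drawn out (along chest -x), in m: 0 = shut, 0.065 = at its stop. Friction 1.5 N, stays where it is left.
- tray_right (a joint): The same for the lower right tray (chest -y).
- left_lip (a point): Middle of the left tray's lip: far face of its 12 mm thick front wall, 1 mm below its top, 36 mm above the bench; at chest (-78, +60) mm when shut; moves with the tray, axes as the chest's. Behind it (+x): an empty finger trough 36 mm long (x), 102 mm wide, floor 12 mm above the bench; a 4 mm cross strip, top at 28 mm; the stone bay, 70 mm long, same floor.
- right_lip (a point): The same point of the right tray, at chest (-78, -60) mm when shut.
- agate_slab: Flat sawn slab of banded agate, about 57 x 80 mm and 8 mm thick, lying in the stone bay of one of the two lower trays (which one varies); more than half of it is still under the till even when the till is home. Origin: centre of its underside.
- cabochon: Small domed polished stone, 26 x 36 x 10 mm, lying alone in the stone bay of the other lower tray. Origin: centre of its underside.
- rough_big: Rough stone, 32 x 44 x 23 mm, lying in the till's left part. Origin: centre of its underside.
- rough_small: Rough stone, 29 x 34 x 22 mm, lying in the till's right part. Origin: centre of its underside.
- loupe: Bystander on the bench beside the chest: folding loupe, steel case 32 x 28 x 14 mm. Origin: centre of its underside.
- tweezers: Bystander on the bench beside the chest: steel tweezers, 122 x 13 x 8 mm. Origin: centre of its underside.
- wax_stick: Bystander on the bench beside the chest: red stick of dop wax, 85 x 13 x 13 mm. Origin: centre of its underside.
- polish_jar: Bystander on the bench beside the chest: dark round jar with a white screw lid, 55 mm across, 68 mm high. Origin: centre of its underside.
- scrub_brush: Bystander on the bench beside the chest: wooden scrub brush lying on its bristles, 153 x 54 x 49 mm. Origin: centre of its underside.
- dop_stick: Bystander on the bench beside the chest: wooden dop stick with a stone on its end, 137 x 25 x 25 mm. Origin: centre of its underside.
- white_jar: Bystander on the bench beside the chest: white round jar with a black screw lid, 55 mm across, 68 mm high. Origin: centre of its underside.

How it is judged:
On the way, in this order (a step that is already met when the one before it is completed fails the run):
1. the till is pushed home while both lower trays are shut (value of joint till below 0.006 m and value of joint each of tray_left, tray_right below 0.01 m), for 0.2 s.
2. the tray with the agate slab is drawn out to its stop, the till still home (value of joint till below 0.006 m and ((value of joint tray_left above 0.06 m and value of joint tray_right below 0.006 m and x of agate_slab in the frame of left_lip between 0.055 and 0.095 m and y of agate_slab in the frame of left_lip between -0.03 and 0.03 m and z of agate_slab in the frame of left_lip below -0.017 m) or (value of joint tray_right above 0.06 m and value of joint tray_left below 0.006 m and x of agate_slab in the frame of right_lip between 0.055 and 0.095 m and y of agate_slab in the frame of right_lip between -0.03 and 0.03 m and z of agate_slab in the frame of right_lip below -0.017 m))), for 0.2 s.
At the end, for the whole second after the job is handed in: The till is home (within 6 mm), the tray with the agate slab is out at its stop (within 5 mm of its 65 mm travel) with the slab lying flat in its bay, the other lower tray is shut (within 6 mm), and everything is at rest (all of step 2 and velocity of joint each of tray_left, tray_right below 0.01 m/s and linear speed of agate_slab below 0.02 m/s); the robot touches nothing.
It fails at once if the lower tray without the slab is drawn out (12 mm or more), or either lower tray while the till is still forward (20 mm or more) ((y of agate_slab in the frame of chest above 0.02 m and value of joint tray_right above 0.012 m) or (y of agate_slab in the frame of chest below -0.02 m and value of joint tray_left above 0.012 m) or (value of joint till above 0.02 m and value of joint any of tray_left, tray_right above 0.012 m)).
It fails at once if a front is pinched: fingers press on the outside of a lower tray's front board, or on the inside of the till's front (over 2 N) (contact force between the fingers and tray_left_c0 above 2 N or contact force between the fingers and tray_right_c0 above 2 N or contact force between the fingers and till_c1 above 2 N).
It fails at once if the fingers press on a stone (over 1 N) (contact force between the fingers and agate_slab above 1 N or contact force between the fingers and cabochon above 1 N or contact force between the fingers and rough_big above 1 N or contact force between the fingers and rough_small above 1 N).
It fails at once if a stone is lifted (about 20 mm) or falls out of its place (height (world z) of any of agate_slab, cabochon above 0.03 m or height (world z) of any of rough_big, rough_small above 0.065 m or height (world z) of any of rough_big, rough_small below 0.03 m).
It fails at once if a thing on the bench beside the chest is shifted or lifted (over 20 mm) (distance of any of loupe, tweezers, wax_stick, polish_jar, scrub_brush, dop_stick, white_jar from where it was at the start of the episode above 0.02 m).
It also fails if it takes over 38 s, if anything falls off the work surface, if the arm or the gripper's body presses on something with over 40 N, if the wrist force passes 120 N, or if a joint passes its speed limit or range.

## Robot

A 6-joint arm with a two-finger parallel gripper is mounted at the origin on a cart in front of the work surface, level with it; the furniture and walls round the work are solid. World frame = base frame: x ahead of the robot, y to its left, z up, the work surface at z = 0. Lengths are in m, angles in rad, forces in N, time in s.
With the tool pointing down it reaches from about 0.275 to 0.875 m from the base axis. Payload 12.5 kg.
Tool frame: the origin (TCP) lies between the finger pads; the fingertips stand 25 mm ahead of it and the grasp point (between the pads) lies 6 mm ahead of it; z points along the fingers, x is the direction in which the jaws open and shut, and the axes are right-handed (so a half turn about z gives the same grasp; the last joint's range is limited). The gripper opens to 85 mm and grips with 20 to 120 N. Pads are 22 mm wide; open, the fingers measure 114 mm over their backs; the gripper's body (76 mm by 85 mm) begins 54 mm behind the grasp point. The pads swing forward as they close: fully open they stand 13 mm farther back than shut.
Start: joints at [-1.383, 0.351, 1.652, -0, 1.139, -0.085], TCP at [0.148, -0.53, 0.256] pointing down, gripper open.
Joint ranges: [-2.75, 2.75], [-0.79, 2.1], [0.01, 2.65], [-1.57, 4.71], [0.07, 3.14], [-2.87, 2.87]. Speed limits (rad/s): [2.22, 2.22, 2.79, 3.14, 3.14, 3.14].

## Interface

Orientations are given as a rotation vector (axis times angle).
In Python, from cell import env gives the robot as it stands.
- The arm moves only by the shell command python3 -m pendant 'ROWS' [FORCE]. ROWS is JSON, a list of rows, each an object with "xyz": the shift along the tool's x, y, z in cm, a list of three; "twist": the turn, a rotation vector about the tool's x, y, z in degrees, a list of three; "hand": the opening, from 0 (shut) to 1 (fully open). A call has 1 to 5 rows; each row shifts and turns the commanded pose from where the row before left it, along the tool's axes as they then stand; what a row does not reach is not made up. A row lasts 1/8 s, in which the tool goes at most 62.5 mm and 10.7 degrees, less where a joint would pass 70% of its speed; a pose out of reach is approached as far as the arm can. A call with a gripper value outside its range is refused whole. The fingers move at their own pace and stop on an object; FORCE is the grip in N (left out, the last holds). Time passes only in rows, so rows that do not move let the fingers close. It gives the time, the measured TCP pose, the force and the opening at its end, in the units of the state.
- env.sense(): the state, without advancing time (a new reading comes with each control period).
- env.grab_frame(name): name is "side" or "top" or "wrist"; returns a dict with "pixels" (480x640x3 uint8, red, green, blue), "z_map" (480x640 float32, m along the optical axis (not along the pixel's ray), 0 where there is no reading), "K" (3x3 intrinsics, pixels), "camera_from_world" (4x4, takes a point from world to camera coordinates). Camera axes: x right, y down, z forward; pixel columns grow to the right and rows downward; lengths in m; the calibration is good to about 2 mm. A picture is of the moment at which its call begins.
- env.finish_job(): hands the job in, once; it reports no verdict.
The state is a dict: "t": time; "qpos": joint angles; "joint_velocities": joint speeds; "joint_torque": joint torques, N m; "tcp_pos": TCP position; "tool_rot": TCP orientation; "ft_force": force on the tool from outside, world axes, zero at the start; "moment": the same for the moment, N m; "gripper_width": finger opening in m.
Only numpy, scipy, OpenCV 4.12 (cv2) and the standard library are available. Lean on these libraries where they do the work, as an engineer would, in place of code of your own. Each camera call takes 0.05 s, during which the arm holds its last target.

## Working session

There is one attempt and no reset: what is moved stays moved. The work goes in short steps, Python scripts to look and compute and a shell command to move; the robot and the scene stay as the last step left them, time stands still between calls to the robot, and variables do not carry over. Pictures are saved under pics/ and viewed, and the job is handed in when it is done.

```bash
ls; mkdir -p pics; python3 - <<'E'
from cell import env
import cv2,numpy as np
print(env.sense())
for n in ("top","side"):
    f=env.grab_frame(n); cv2.imwrite(f"pics/{n}0.png",f["pixels"][:,:,::-1]); np.savez(f"pics/{n}0.npz",**f); print(f["K"],f["camera_from_world"])
E
```

```text
pics
{'t': 0.0, 'qpos': array([-1.38260537e+00,  3.51218729e-01,  1.65245100e+00, -2.68139830e-05,
        1.13906434e+00, -8.46167270e-02]), 'joint_velocities': array([-0.00074786, -0.00083522,  0.00051486,  0.00083197, -0.00046169,
        0.00016561]), 'joint_torque': array([ 1.64306257e-03, -5.06103408e+01, -2.91406578e+01,  1.06638647e-04,
        4.45485406e-03,  3.37509425e-05]), 'tcp_pos': array([ 0.14814268, -0.52935562,  0.25575776]), 'tool_rot': array([-2.50229776e+00,  1.89826784e+00,  1.35700017e-03]), 'ft_force': array([-0.32446819,  0.39072698,  0.13529408]), 'moment': array([-0.02782143, -0.02451111,  0.00469372]), 'gripper_width': 0.0854688991034689}
[[556.50365683   0.         322.11168967]
 [  0.         556.50365683 230.56643922]
 [  0.           0.           1.        ]] [[-0.01364296 -0.99982315  0.0129437   0.19260872]
 [-0.99056451  0.01174894 -0.13654271  0.52854776]
 [ 0.13636649 -0.01468442 -0.99054962  1.29331891]
 [ 0.          0.          0.          1.        ]]
[[624.5732491    0.         324.31548908]
 [  0.         624.5732491  232.81032434]
 [  0.           0.           1.        ]] [[-0.91834909 -0.39573899 -0.00505967  0.56293534]
 [-0.20868801  0.4950634  -0.84342252  0.08009571]
 [ 0.33628003 -0.77350041 -0.53722701  1.38064527]
 [ 0.          0.          0.          1.        ]]
```

View pics/top0.png

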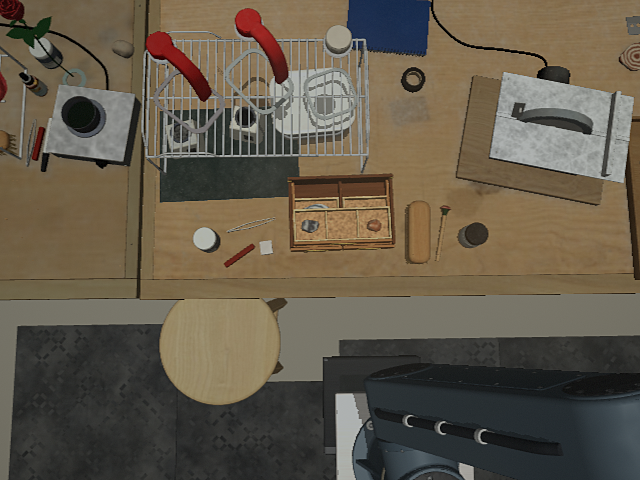

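View pics/side0.png

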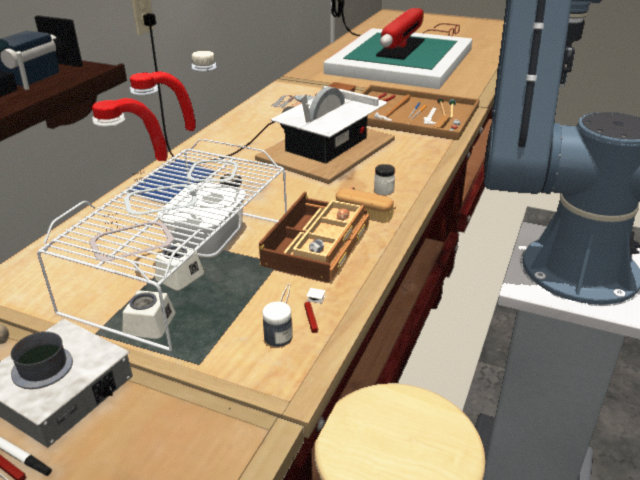

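```bash
cat > h.py <<'E'
import numpy as np,cv2
def load(n): return dict(np.load(f"pics/{n}.npz"))
def w(f,u,v,z=None):
    K=f["K"];T=np.linalg.inv(f["camera_from_world"])
    r=np.linalg.inv(K)@[u,v,1]
    if z is None: return T[:3,:3]@(r*f["z_map"][int(round(v)),int(round(u))])+T[:3,3]
    d=T[:3,:3]@r; return T[:3,3]+d*(z-T[2,3])/d[2]
def cloud(f):
    K=f["K"];T=np.linalg.inv(f["camera_from_world"]);v,u=np.mgrid[:480,:640]
    r=np.stack([(u-K[0,2])/K[0,0],(v-K[1,2])/K[1,1],np.ones(u.shape)],-1)*f["z_map"][...,None]
    return r@T[:3,:3].T+T[:3,3]
def proj(f,p):
    c=f["camera_from_world"]@[*p,1]; q=f["K"]@c[:3]; return q[:2]/q[2]
E
python3 - <<'E'
from h import *
f=load("top0");im=f["pixels"][160:280,180:500,::-1]
cv2.imwrite("pics/topc.png",cv2.resize(im,None,fx=2.5,fy=2.5,interpolation=cv2.INTER_CUBIC))
cv2.imwrite("pics/topc2.png",cv2.resize(f["pixels"][165:260,280:405,::-1],None,fx=6,fy=6,interpolation=cv2.INTER_CUBIC))
f2=load("side0")
cv2.imwrite("pics/sidec.png",cv2.resize(f2["pixels"][170:300,230:410,::-1],None,fx=4.4,fy=4.4,interpolation=cv2.INTER_CUBIC))
P=cloud(f)
np.set_printoptions(precision=3,suppress=True,linewidth=200)
print((P[170:256,342]*1000).round(0).astype(int)[::2].tolist())
E
```

```text
[[688, 134, -1], [683, 134, -1], [678, 134, -5], [657, 137, 62], [653, 137, 60], [653, 136, 38], [652, 135, 20], [651, 135, 4], [646, 135, 4], [639, 135, 11], [634, 135, 12], [630, 135, 7], [625, 135, 5], [620, 135, 8], [615, 136, 8], [611, 135, 1], [605, 136, 5], [596, 137, 30], [590, 137, 34], [580, 139, 63], [578, 138, 45], [574, 138, 42], [570, 138, 41], [565, 138, 39], [559, 138, 43], [555, 138, 43], [550, 138, 44], [545, 138, 41], [541, 138, 41], [535, 139, 43], [531, 138, 37], [526, 139, 43], [521, 139, 43], [517, 139, 39], [511, 139, 47], [504, 140, 65], [499, 140, 66], [496, 140, 50], [493, 139, 36], [489, 139, 33], [487, 138, 2], [483, 137, -5], [478, 137, -4]]
```

View pics/topc2.png

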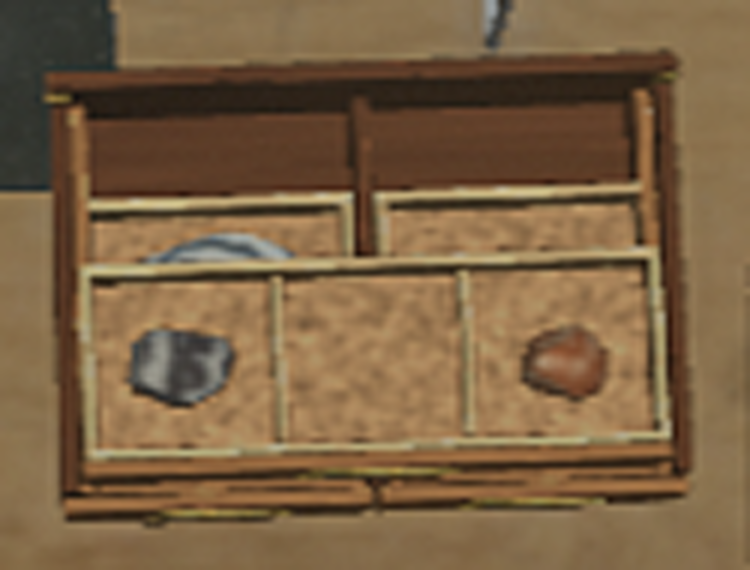

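View pics/sidec.png

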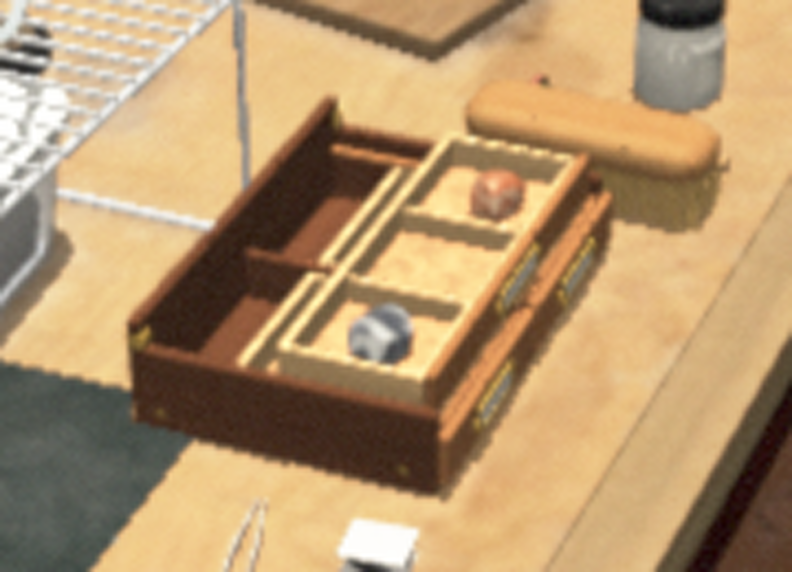

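```bash
python3 - <<'E'
from h import *
from scipy.optimize import least_squares
from scipy.spatial.transform import Rotation as R
np.set_printoptions(precision=4,suppress=True)
f=load("top0");g=load("side0")
# crop pix -> image: /6+offset (top), /4.4 (side)
t=lambda u,v:(280+(u+.5)/6-.5,165+(v+.5)/6-.5)
s=lambda u,v:(230+(u+.5)/4.4-.5,170+(v+.5)/4.4-.5)
# chest pts: (x,y,z) outer; obs
obs=[(f,t(45,75),(.0865,.125,.064)),(f,t(675,52),(.0865,-.125,.064)),
     (f,t(64,500),(-.0783,.125,.037)),(f,t(688,480),(-.078,-.125,.037)),
     (g,s(130,325),(.0865,.125,.064)),(g,s(333,98),(.0865,-.125,.064)),(g,s(440,490),(-.0865,.125,0.0))]
obs=[o for o in obs if o[2][2]!=.037]
def W(p,q): c,n=np.cos(p[2]),np.sin(p[2]); return np.array([p[0]+c*q[0]-n*q[1],p[1]+n*q[0]+c*q[1],q[2]])
fun=lambda p:np.concatenate([proj(o[0],W(p,o[2]))-o[1] for o in obs])
r=least_squares(fun,[.57,.137,0]);p=r.x
print(p,np.degrees(p[2]),fun(p).reshape(-1,2))
P=cloud(f).reshape(-1,3)
c,n=np.cos(p[2]),np.sin(p[2]);d=P[:,:2]-p[:2]
L=np.c_[d@[c,n],d@[-n,c],P[:,2]]
m=(abs(L[:,0])<.13)&(abs(L[:,1])<.14)
b=L[m&(L[:,2]>.058)&(abs(L[:,1])<.1)]; print("high x hist",np.histogram(b[:,0],np.arange(-.12,.11,.005)))
b=L[m&(L[:,2]>.03)]; print("y ext",np.percentile(b[:,1],[.5,99.5]),"x",np.percentile(b[:,0],[.5,99.5]))
# till front top edge crop (85..670, ~472..452)
for q in [(90,476),(665,456)]: 
    x=w(f,*t(*q),.0645)[:2]-p[:2]; print("till edge",x@[c,n],x@[-n,c])
for q in [(110,503),(640,487)]: 
    x=w(f,*t(*q),.037)[:2]-p[:2]; print("tray front",x@[c,n],x@[-n,c])
Rt=R.from_rotvec([-2.50229776,1.89826784,.001357]).as_matrix();print(Rt)
for q in [(-.10,0),(-.11,0),(-.06,.06)]: print(q,W(p,(*q,0)))
E
```

```text
[0.572  0.1396 0.0193] 1.1039664351450253 [[ 0.4778 -0.2112]
 [ 0.9391  0.5481]
 [-1.4876 -1.0319]
 [-1.3425 -0.724 ]
 [ 1.8194  2.8428]]
high x hist (array([  0,   0,   0,   0,   0,   0,   0,   0,   0, 160, 157,  59,   1,
         2,   1,  21,  40,  52,  46,  40,  10,   1,   3,   1,   4, 125,
        18,   0,   0,   0,   0,   0,   0,   0,   0,   0,   0,   0,   0,
         8, 177, 100,   0,   0,   4]), array([-0.12 , -0.115, -0.11 , -0.105, -0.1  , -0.095, -0.09 , -0.085,
       -0.08 , -0.075, -0.07 , -0.065, -0.06 , -0.055, -0.05 , -0.045,
       -0.04 , -0.035, -0.03 , -0.025, -0.02 , -0.015, -0.01 , -0.005,
        0.   ,  0.005,  0.01 ,  0.015,  0.02 ,  0.025,  0.03 ,  0.035,
        0.04 ,  0.045,  0.05 ,  0.055,  0.06 ,  0.065,  0.07 ,  0.075,
        0.08 ,  0.085,  0.09 ,  0.095,  0.1  ,  0.105]))
y ext [-0.1242  0.1246] x [-0.0844  0.1267]
till edge -0.07347926490801626 0.11257279265137987
till edge -0.0726831020183272 -0.11081776438214044
tray front -0.08131046245717606 0.10586599256695998
tray front -0.08156246141898495 -0.10415036062418431
[[ 0.2694 -0.963  -0.0002]
 [-0.963  -0.2694  0.0011]
 [-0.0011 -0.0001 -1.    ]]
(-0.1, 0) [0.472  0.1376 0.    ]
(-0.11, 0) [0.462  0.1374 0.    ]
(-0.06, 0.06) [0.5108 0.1984 0.    ]
```

```bash
python3 - <<'E'
from h import *
f=load("side0")
cv2.imwrite("pics/sided.png",cv2.resize(f["pixels"][250:350,250:340,::-1],None,fx=5,fy=5,interpolation=cv2.INTER_CUBIC))
E
python3 -m pendant '[{"xyz":[0,0,0],"twist":[0,0,7.25],"hand":0},{"xyz":[0,0,0],"twist":[0,0,7.25],"hand":0},{"xyz":[-5.5,-2.6,0],"twist":[0,0,0],"hand":0},{"xyz":[-5.5,-2.6,0],"twist":[0,0,0],"hand":0},{"xyz":[-5.5,-2.6,0],"twist":[0,0,0],"hand":0}]' 20
python3 -m pendant '[{"xyz":[-5.5,-2.6,0],"twist":[0,0,0],"hand":0},{"xyz":[-5.5,-2.6,0],"twist":[0,0,0],"hand":0},{"xyz":[-5.5,-2.6,0],"twist":[0,0,0],"hand":0},{"xyz":[-5.5,-2.6,0],"twist":[0,0,0],"hand":0},{"xyz":[-5.5,-2.6,0],"twist":[0,0,0],"hand":0}]'
python3 -m pendant '[{"xyz":[-5.5,-2.6,0],"twist":[0,0,0],"hand":0},{"xyz":[-5.5,-2.6,0],"twist":[0,0,0],"hand":0},{"xyz":[-5.5,-2.6,0],"twist":[0,0,0],"hand":0},{"xyz":[-4,-2,0],"twist":[0,0,0],"hand":0},{"xyz":[0,0,0],"twist":[0,0,0],"hand":0}]'
python3 - <<'E'
from cell import env
import cv2,numpy as np
from scipy.spatial.transform import Rotation as R
s=env.sense();print(s);print(R.from_rotvec(s["tool_rot"]).as_matrix())
for n in ("wrist",):
    f=env.grab_frame(n); cv2.imwrite(f"pics/{n}1.png",f["pixels"][:,:,::-1]); np.savez(f"pics/{n}1.npz",**f)
E
```

```text
t: 0.72
tcp_pos: [0.2233, -0.3613, 0.256]
tool_rot: [-2.242, 2.2, 0.0]
ft_force: [1.5, -0.2, 0.9]
gripper_width: -0.0001
t: 1.35
tcp_pos: [0.3479, -0.0838, 0.2564]
tool_rot: [-2.243, 2.2, -0.001]
ft_force: [0.1, -1.1, -0.8]
gripper_width: -0.0002
t: 1.98
tcp_pos: [0.4419, 0.1234, 0.2558]
tool_rot: [2.247, -2.196, -0.001]
ft_force: [-0.3, 0.4, -0.9]
gripper_width: -0.0001
{'t': 1.975, 'qpos': array([1.70590991e-01, 1.84584925e-01, 1.87636125e+00, 2.47468918e-04,
       1.08122213e+00, 1.71826199e+00]), 'joint_velocities': array([-0.05658297, -0.03271097,  0.05092044, -0.01033044,  0.00479907,
       -0.0408078 ]), 'joint_torque': array([  2.31764138, -38.52065206, -29.66570377,   0.1945977 ,
        -0.09620899,   0.58291253]), 'tcp_pos': array([0.44186711, 0.12335644, 0.25581607]), 'tool_rot': array([ 2.24660828e+00, -2.19550201e+00, -8.07875397e-04]), 'ft_force': array([-0.31369675,  0.40503557, -0.86986917]), 'moment': array([-0.0710492 ,  0.06111096,  0.02595967]), 'gripper_width': -9.556277535753644e-05}
[[ 2.30068215e-02 -9.99735125e-01 -6.04362958e-04]
 [-9.99735299e-01 -2.30068965e-02  1.17505615e-04]
 [-1.31379007e-04  6.01499552e-04 -9.99999810e-01]]
```

View pics/wrist1.png

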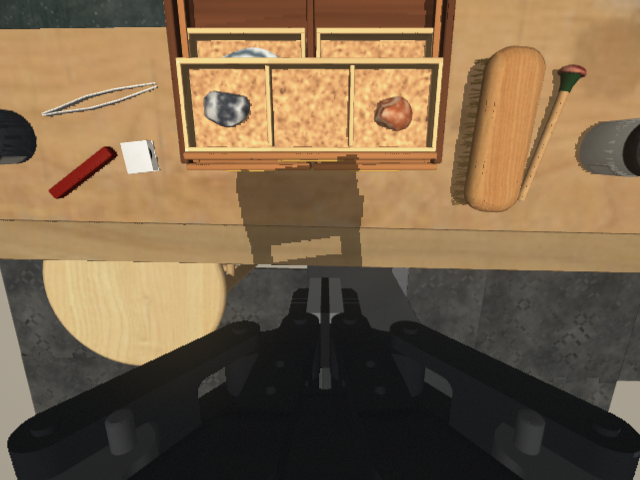

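```bash
python3 - <<'E'
from h import *
f=load("wrist1")
cv2.imwrite("pics/w1c.png",cv2.resize(f["pixels"][20:180,160:460,::-1],None,fx=2.6,fy=2.6,interpolation=cv2.INTER_CUBIC))
P=cloud(f);np.set_printoptions(suppress=True)
for col in (210,310,400): print(col,[(r,*(P[r,col]*1000).round().astype(int)) for r in range(142,176,1)])
E
```

```text
210 [(142, np.int64(512), np.int64(234), np.int64(45)), (143, np.int64(511), np.int64(235), np.int64(42)), (144, np.int64(510), np.int64(235), np.int64(44)), (145, np.int64(509), np.int64(235), np.int64(43)), (146, np.int64(509), np.int64(235), np.int64(43)), (147, np.int64(508), np.int64(229), np.int64(61)), (148, np.int64(507), np.int64(229), np.int64(62)), (149, np.int64(506), np.int64(229), np.int64(62)), (150, np.int64(505), np.int64(229), np.int64(61)), (151, np.int64(504), np.int64(230), np.int64(60)), (152, np.int64(503), np.int64(228), np.int64(65)), (153, np.int64(502), np.int64(228), np.int64(65)), (154, np.int64(501), np.int64(228), np.int64(65)), (155, np.int64(501), np.int64(228), np.int64(65)), (156, np.int64(500), np.int64(228), np.int64(64)), (157, np.int64(499), np.int64(228), np.int64(66)), (158, np.int64(498), np.int64(228), np.int64(65)), (159, np.int64(497), np.int64(229), np.int64(62)), (160, np.int64(495), np.int64(238), np.int64(37)), (161, np.int64(494), np.int64(237), np.int64(39)), (162, np.int64(493), np.int64(238), np.int64(37)), (163, np.int64(492), np.
[... 3366 characters left out ...]
37)), (162, np.int64(498), np.int64(50), np.int64(36)), (163, np.int64(497), np.int64(50), np.int64(36)), (164, np.int64(496), np.int64(50), np.int64(37)), (165, np.int64(495), np.int64(51), np.int64(38)), (166, np.int64(494), np.int64(50), np.int64(37)), (167, np.int64(493), np.int64(50), np.int64(38)), (168, np.int64(492), np.int64(50), np.int64(38)), (169, np.int64(491), np.int64(50), np.int64(37)), (170, np.int64(489), np.int64(47), np.int64(24)), (171, np.int64(487), np.int64(42), np.int64(1)), (172, np.int64(486), np.int64(42), np.int64(0)), (173, np.int64(485), np.int64(41), np.int64(0)), (174, np.int64(484), np.int64(41), np.int64(0)), (175, np.int64(483), np.int64(42), np.int64(2))]
```

View pics/w1c.png

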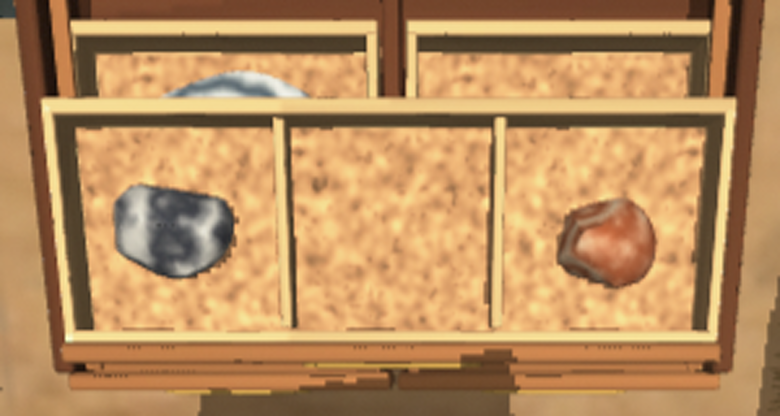

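```bash
python3 -m pendant '[{"xyz":[-1.5,-0.5,5],"twist":[0,0,0],"hand":0},{"xyz":[0,0,6],"twist":[0,0,0],"hand":0},{"xyz":[0,0,5],"twist":[0,0,0],"hand":0},{"xyz":[0,0,2],"twist":[0,0,0],"hand":0},{"xyz":[0,0,0],"twist":[0,0,0],"hand":0}]'
python3 - <<'E'
from cell import env
import cv2,numpy as np
s=env.sense();print(s["tcp_pos"],s["ft_force"])
for n in ("wrist",'side'):
    f=env.grab_frame(n); cv2.imwrite(f"pics/{n}2.png",f["pixels"][:,:,::-1]); np.savez(f"pics/{n}2.npz",**f)
cv2.imwrite("pics/side2c.png",cv2.resize(f["pixels"][130:300,230:430,::-1],None,fx=3.5,fy=3.5,interpolation=cv2.INTER_CUBIC))
E
```

```text
t: 2.65
tcp_pos: [0.4451, 0.1353, 0.0754]
tool_rot: [2.24, -2.199, -0.003]
ft_force: [0.6, -0.1, 1.3]
gripper_width: 0.0
[0.44513705 0.13525993 0.07539437] [ 0.60593686 -0.1189041   1.33542024]
```

View pics/wrist2.png

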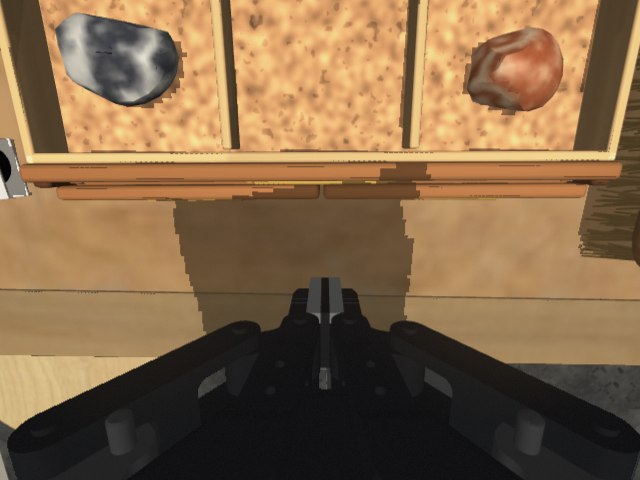

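View pics/side2c.png

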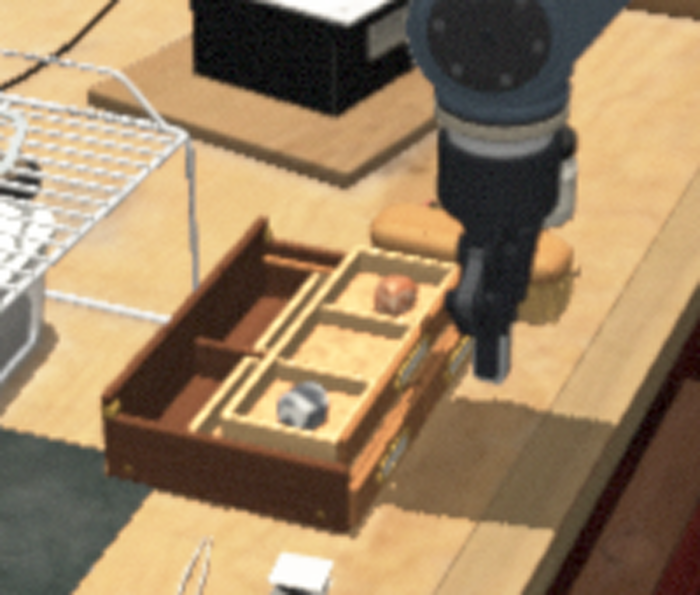

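```bash
python3 -m pendant '[{"xyz":[0,-2,0],"twist":[0,0,0],"hand":0},{"xyz":[0,-1,0],"twist":[0,0,0],"hand":0},{"xyz":[0,-1,0],"twist":[0,0,0],"hand":0},{"xyz":[0,-1,0],"twist":[0,0,0],"hand":0},{"xyz":[0,-1,0],"twist":[0,0,0],"hand":0}]'
python3 -m pendant '[{"xyz":[0,-1,0],"twist":[0,0,0],"hand":0},{"xyz":[0,-1,0],"twist":[0,0,0],"hand":0},{"xyz":[0,-1,0],"twist":[0,0,0],"hand":0},{"xyz":[0,-0.7,0],"twist":[0,0,0],"hand":0},{"xyz":[0,0,0],"twist":[0,0,0],"hand":0}]'
python3 - <<'E'
from cell import env
import cv2,numpy as np
s=env.sense();print(s["tcp_pos"],s["ft_force"])
E
```

```text
t: 3.38
tcp_pos: [0.5063, 0.1375, 0.0763]
tool_rot: [2.243, -2.199, -0.001]
ft_force: [-2.5, -0.3, 0.8]
gripper_width: -0.0002
t: 4.0
tcp_pos: [0.5437, 0.1382, 0.0762]
tool_rot: [-2.243, 2.199, -0.001]
ft_force: [-0.1, 0.5, -1.2]
gripper_width: 0.0003
[0.54373783 0.13824919 0.07623909] [-0.13736122  0.47609126 -1.18652112]
```

```bash
python3 -m pendant '[{"xyz":[0,-0.5,0],"twist":[0,0,0],"hand":0},{"xyz":[0,-0.4,0],"twist":[0,0,0],"hand":0},{"xyz":[0,-0.2,0],"twist":[0,0,0],"hand":0},{"xyz":[0,0,0],"twist":[0,0,0],"hand":0}]'
python3 - <<'E'
from cell import env
import cv2,numpy as np
s=env.sense();print(s["tcp_pos"],s["ft_force"])
f=env.grab_frame("wrist"); cv2.imwrite("pics/w3.png",f["pixels"][:,:,::-1]); np.savez("pics/w3.npz",**f)
E
```

```text
t: 4.5
tcp_pos: [0.5544, 0.1385, 0.0763]
tool_rot: [-2.243, 2.199, -0.0]
ft_force: [0.4, 0.0, -0.7]
gripper_width: 0.0
[0.55435127 0.13848953 0.07630774] [ 0.35199162  0.01140937 -0.68850524]
```

View pics/w3.png

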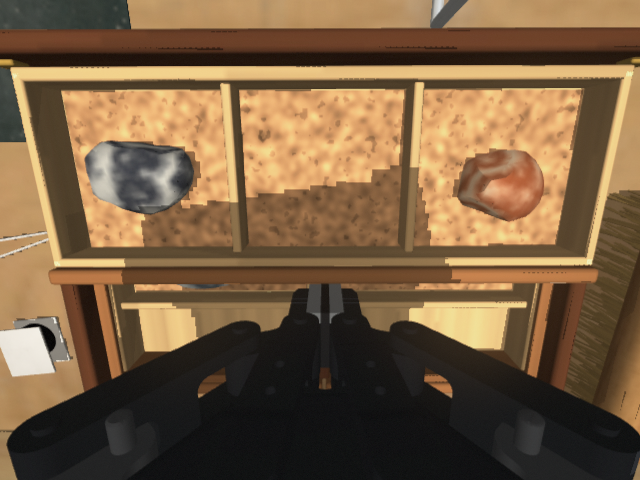

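```bash
python3 -m pendant '[{"xyz":[0,-0.3,0],"twist":[0,0,0],"hand":0},{"xyz":[0,-0.2,0],"twist":[0,0,0],"hand":0},{"xyz":[0,0,0],"twist":[0,0,0],"hand":0}]'
python3 -m pendant '[{"xyz":[0,-0.2,0],"twist":[0,0,0],"hand":0},{"xyz":[0,-0.2,0],"twist":[0,0,0],"hand":0},{"xyz":[0,0,0],"twist":[0,0,0],"hand":0}]'
python3 - <<'E'
from cell import env
import cv2,numpy as np
from h import *
s=env.sense();print(s["tcp_pos"],s["ft_force"])
f=env.grab_frame("wrist"); cv2.imwrite("pics/w4.png",f["pixels"][:,:,::-1]); np.savez("pics/w4.npz",**f)
P=cloud(f)
for c in (280,370): print([tuple((P[r,c]*1000).round().astype(int).tolist()) for r in range(30,90,2)])
for c in (260,410): print([tuple((P[r,c]*1000).round().astype(int).tolist()) for r in range(250,300,2)])
E
```

```text
t: 4.92
tcp_pos: [0.5575, 0.1385, 0.0762]
tool_rot: [2.241, -2.197, -0.005]
ft_force: [-11.7, -0.2, 8.7]
gripper_width: -0.0002
t: 5.3
tcp_pos: [0.5579, 0.1386, 0.0761]
tool_rot: [2.236, -2.192, -0.014]
ft_force: [-33.6, -1.4, 26.8]
gripper_width: 0.0
[0.55786662 0.13859591 0.0761288 ] [-33.64074798  -1.38061908  26.80515141]
[(681, 164, 1), (680, 164, -1), (679, 164, 1), (678, 164, 0), (660, 156, 65), (659, 156, 66), (659, 156, 63), (658, 156, 65), (657, 156, 64), (657, 156, 64), (656, 156, 64), (656, 156, 64), (655, 156, 64), (654, 156, 64), (654, 157, 63), (653, 156, 64), (652, 156, 64), (653, 157, 61), (652, 157, 62), (651, 157, 62), (650, 157, 62), (650, 157, 62), (649, 157, 62), (649, 157, 60), (648, 157, 61), (647, 157, 61), (647, 157, 57), (647, 158, 53), (647, 158, 48), (647, 159, 43)]
[(682, 118, 2), (681, 118, 0), (680, 118, 1), (679, 118, 2), (661, 125, 62), (660, 125, 64), (659, 125, 65), (659, 125, 64), (658, 125, 65), (657, 125, 64), (657, 125, 64), (656, 125, 65), (656, 125, 64), (655, 125, 64), (654, 125, 64), (654, 125, 62), (653, 125, 63), (653, 124, 60), (653, 124
[... 276 characters left out ...]
2), (577, 166, 61), (576, 166, 61), (575, 166, 61), (575, 166, 63), (574, 166, 62), (574, 166, 64), (573, 166, 65), (572, 166, 65), (571, 166, 65), (571, 166, 66), (569, 166, 65), (568, 166, 65), (545, 176, 13), (544, 176, 14), (542, 176, 13), (541, 176, 14), (539, 177, 12), (539, 176, 15), (539, 176, 17)]
[(582, 103, 58), (581, 103, 57), (580, 102, 57), (580, 103, 59), (580, 103, 60), (579, 103, 60), (578, 103, 61), (577, 103, 61), (576, 103, 61), (576, 103, 62), (575, 103, 62), (575, 104, 65), (574, 104, 65), (573, 104, 65), (572, 103, 64), (572, 104, 65), (571, 103, 65), (548, 89, 13), (546, 88, 13), (545, 88, 12), (544, 88, 13), (542, 88, 12), (541, 88, 12), (541, 89, 15), (542, 89, 19)]
```

View pics/w4.png

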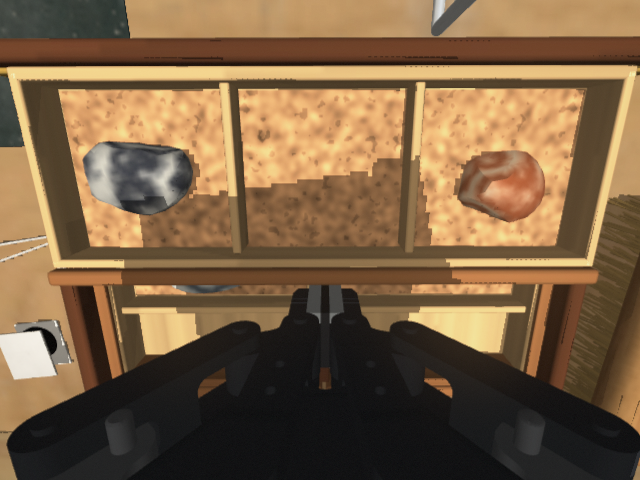

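```bash
python3 -m pendant '[{"xyz":[0,1.4,0],"twist":[0,0,0],"hand":0},{"xyz":[0,3,0],"twist":[0,0,0],"hand":0},{"xyz":[-3,0,0],"twist":[0,0,0],"hand":0},{"xyz":[-3,0,0],"twist":[0,0,0],"hand":0},{"xyz":[0,0,0],"twist":[0,0,0],"hand":0}]'
python3 - <<'E'
from cell import env
import cv2,numpy as np
from h import *
s=env.sense();print(s["tcp_pos"],s["ft_force"])
f=env.grab_frame("wrist"); cv2.imwrite("pics/w5.png",f["pixels"][:,:,::-1]); np.savez("pics/w5.npz",**f)
g=env.grab_frame("side"); cv2.imwrite("pics/side5c.png",cv2.resize(g["pixels"][130:300,230:430,::-1],None,fx=3.5,fy=3.5,interpolation=cv2.INTER_CUBIC))
g=env.grab_frame("top"); cv2.imwrite("pics/top5c.png",cv2.resize(g["pixels"][160:280,260:420,::-1],None,fx=4.5,fy=4.5,interpolation=cv2.INTER_CUBIC))
E
```

```text
t: 5.98
tcp_pos: [0.5183, 0.1993, 0.0766]
tool_rot: [-2.245, 2.196, -0.001]
ft_force: [-0.3, -0.8, -0.5]
gripper_width: -0.0
[0.51833024 0.19927802 0.07657463] [-0.34147363 -0.83650438 -0.47582559]
```

View pics/w5.png

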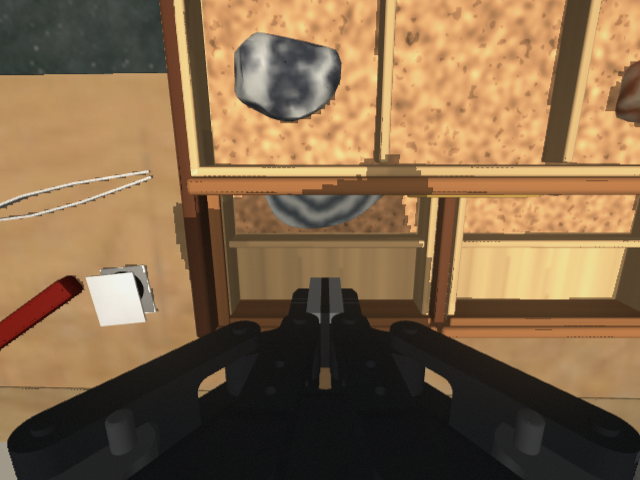

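View pics/side5c.png

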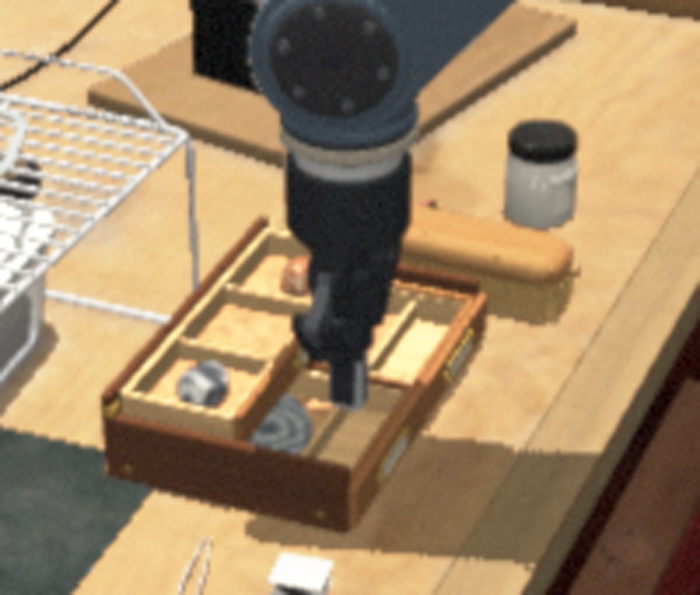

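View pics/top5c.png

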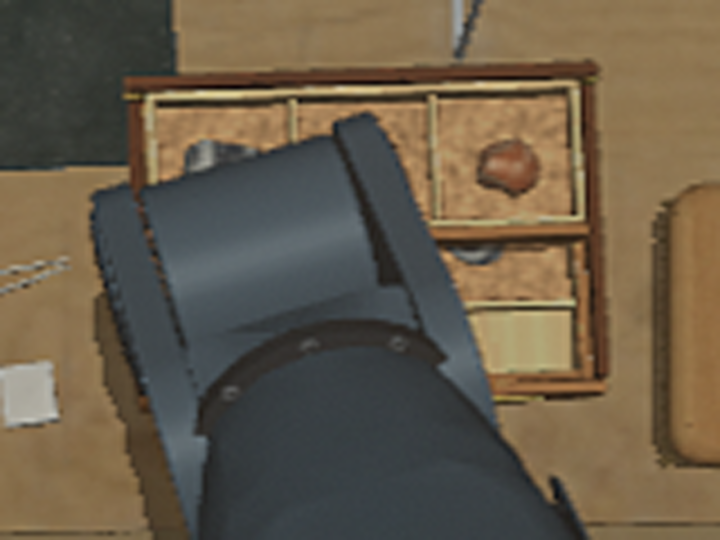

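```bash
python3 - <<'E'
from h import *
f=load("w5");P=cloud(f)
for c in (245,275): print([(r,)+tuple((P[r,c]*1000).round().astype(int).tolist()) for r in range(228,350,4)])
E
```

```text
[(228, 541, 244, 14), (232, 538, 245, 13), (236, 538, 243, 20), (240, 537, 242, 27), (244, 536, 241, 29), (248, 529, 245, 13), (252, 526, 246, 11), (256, 524, 246, 12), (260, 522, 245, 13), (264, 519, 246, 13), (268, 516, 246, 12), (272, 514, 246, 11), (276, 511, 246, 12), (280, 509, 246, 12), (284, 507, 246, 13), (288, 504, 246, 12), (292, 502, 246, 12), (296, 499, 246, 13), (300, 498, 246, 16), (304, 498, 245, 21), (308, 497, 244, 25), (312, 498, 242, 30), (316, 498, 241, 34), (320, 530, 226, 97), (324, 531, 224, 102), (328, 531, 224, 104), (332, 529, 224, 104), (336, 530, 223, 107), (340, 530, 223, 109), (344, 528, 223, 108), (348, 527, 223, 109)]
[(228, 541, 228, 14), (232, 539, 228, 12), (236, 538, 227, 20), (240, 538, 226, 29), (244, 536, 226, 28), (248, 529, 228, 13), (252, 526, 228, 12), (256, 524, 228, 11), (260, 522, 228, 12), (264, 520, 228, 13), (268, 517, 228, 13), (272, 515, 228, 12), (276, 512, 228, 12), (280, 509, 229, 12), (284, 507, 229, 12), (288, 505, 228, 14), (292, 502, 229, 12), (296, 499, 229, 11), (300, 498, 228, 15), (304, 498, 227, 21), (308, 498, 227, 25), (312, 498, 226, 29), (316, 498, 226, 34), (320, 497, 225, 38), (324, 494, 225, 36), (328, 524, 217, 92), (332, 524, 216, 95), (336, 530, 214, 107), (340, 530, 214, 109), (344, 534, 213, 118), (348, 535, 212, 121)]
```

```bash
python3 -m pendant '[{"xyz":[0,0.2,1.2],"twist":[0,0,0],"hand":0},{"xyz":[0,0,1],"twist":[0,0,0],"hand":0},{"xyz":[0,0,1],"twist":[0,0,0],"hand":0},{"xyz":[0,0,0],"twist":[0,0,0],"hand":0}]'
```

```text
t: 6.62
tcp_pos: [0.5155, 0.1975, 0.0433]
tool_rot: [2.242, -2.198, -0.001]
ft_force: [-0.5, -0.2, -0.1]
gripper_width: 0.0001
```

```bash
python3 -m pendant '[{"xyz":[0,0.6,0],"twist":[0,0,0],"hand":0},{"xyz":[0,0.6,0],"twist":[0,0,0],"hand":0},{"xyz":[0,0.8,0],"twist":[0,0,0],"hand":0},{"xyz":[0,0.8,0],"twist":[0,0,0],"hand":0},{"xyz":[0,0,0],"twist":[0,0,0],"hand":0}]'
python3 - <<'E'
from cell import env
import cv2,numpy as np
f=env.grab_frame("wrist"); cv2.imwrite("pics/w6.png",f["pixels"][:,:,::-1])
E
```

```text
t: 7.25
tcp_pos: [0.4871, 0.1972, 0.0444]
tool_rot: [2.243, -2.199, -0.001]
ft_force: [-0.0, -1.1, -0.5]
gripper_width: 0.0002
```

View pics/w6.png

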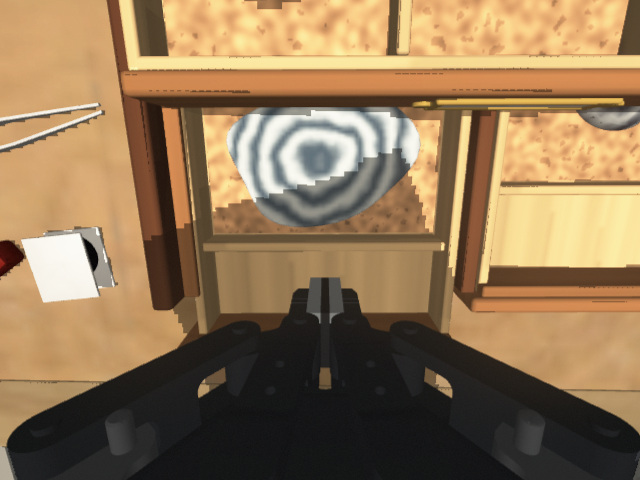

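```bash
python3 -m pendant '[{"xyz":[0,0.8,0],"twist":[0,0,0],"hand":0},{"xyz":[0,0.8,0],"twist":[0,0,0],"hand":0},{"xyz":[0,0.8,0],"twist":[0,0,0],"hand":0},{"xyz":[0,0.8,0],"twist":[0,0,0],"hand":0},{"xyz":[0,0.6,0],"twist":[0,0,0],"hand":0}]'
python3 -m pendant '[{"xyz":[0,0.3,0],"twist":[0,0,0],"hand":0},{"xyz":[0,0.2,0],"twist":[0,0,0],"hand":0},{"xyz":[0,0,0],"twist":[0,0,0],"hand":0}]'
```

```text
t: 7.92
tcp_pos: [0.4494, 0.1964, 0.0443]
tool_rot: [2.243, -2.199, -0.0]
ft_force: [1.4, -0.5, 1.1]
gripper_width: -0.0
t: 8.3
tcp_pos: [0.4449, 0.1963, 0.0443]
tool_rot: [2.243, -2.199, -0.0]
ft_force: [1.4, 0.0, 0.8]
gripper_width: -0.0001
```

```bash
python3 -m pendant '[{"xyz":[0,0.2,0],"twist":[0,0,0],"hand":0},{"xyz":[0,0.2,0],"twist":[0,0,0],"hand":0},{"xyz":[0,0,0],"twist":[0,0,0],"hand":0}]'
```

```text
t: 8.68
tcp_pos: [0.4446, 0.1965, 0.0447]
tool_rot: [-2.239, 2.194, -0.007]
ft_force: [20.1, -4.1, -14.2]
gripper_width: 0.0003
```

```bash
python3 -m pendant '[{"xyz":[0,-0.4,0],"twist":[0,0,0],"hand":0},{"xyz":[0,-0.5,0],"twist":[0,0,0],"hand":0},{"xyz":[0,0,-2],"twist":[0,0,0],"hand":0},{"xyz":[0,0,-5],"twist":[0,0,0],"hand":0},{"xyz":[0,0,-6],"twist":[0,0,0],"hand":0}]'
python3 -m pendant '[{"xyz":[0,0,-6],"twist":[0,0,0],"hand":0},{"xyz":[5,2,0],"twist":[0,0,0],"hand":0},{"xyz":[0,2,0],"twist":[0,0,0],"hand":0},{"xyz":[0,0,0],"twist":[0,0,0],"hand":0},{"xyz":[0,0,0],"twist":[0,0,0],"hand":0}]'
python3 - <<'E'
from cell import env
import cv2,numpy as np
from h import *
s=env.sense();print(s["t"],s["tcp_pos"],s["ft_force"])
f=env.grab_frame("wrist"); cv2.imwrite("pics/w7.png",f["pixels"][:,:,::-1]); np.savez("pics/w7.npz",**f)
g=env.grab_frame("top"); cv2.imwrite("pics/top7.png",g["pixels"][:,:,::-1]); np.savez("pics/top7.npz",**g)
g=env.grab_frame("side"); cv2.imwrite("pics/side7c.png",cv2.resize(g["pixels"][130:350,230:430,::-1],None,fx=2.7,fy=2.7,interpolation=cv2.INTER_CUBIC))
E
```

```text
t: 9.3
tcp_pos: [0.4491, 0.1963, 0.175]
tool_rot: [2.241, -2.197, -0.002]
ft_force: [1.1, 0.5, 0.2]
gripper_width: 0.0
t: 9.93
tcp_pos: [0.4115, 0.146, 0.2343]
tool_rot: [-2.244, 2.199, -0.0]
ft_force: [0.4, -0.4, 0.8]
gripper_width: 0.0
9.925 [0.41145645 0.14598653 0.23432452] [ 0.42618435 -0.37972424  0.75376498]
```

View pics/w7.png

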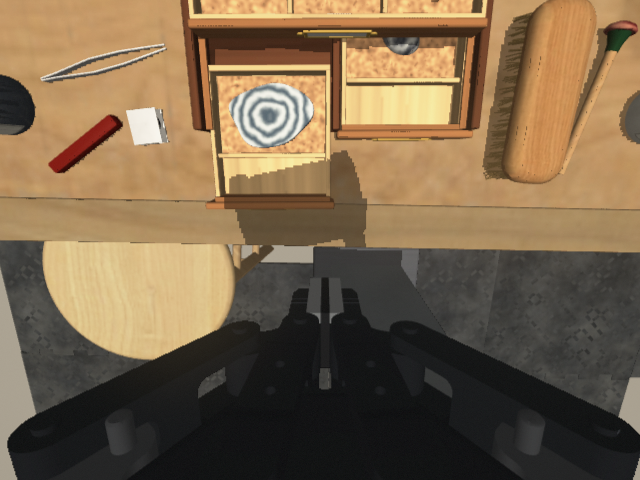

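View pics/side7c.png

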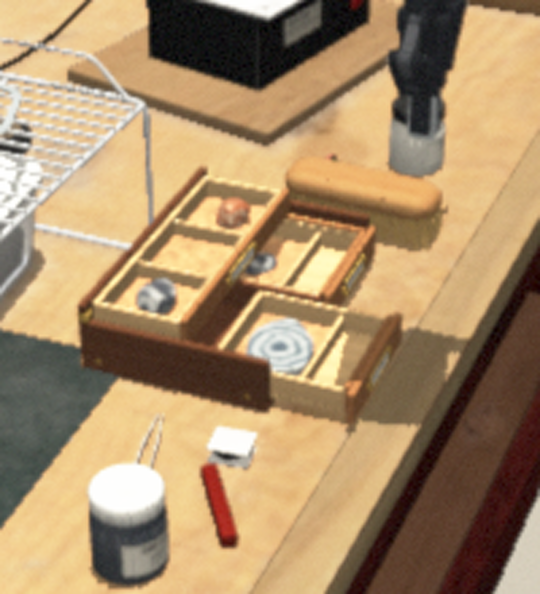

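```bash
python3 - <<'E'
from h import *
f=load("w7");P=cloud(f)
for c,a,b in ((222,190,214),(440,115,142),(440,10,40)): print([(r,)+tuple((P[r,c]*1000).round().astype(int).tolist()) for r in range(a,b)])
E
```

```text
[(190, 437, 248, 23), (191, 436, 248, 23), (192, 435, 248, 24), (193, 434, 248, 23), (194, 433, 248, 24), (195, 433, 246, 29), (196, 433, 245, 35), (197, 432, 244, 37), (198, 431, 244, 37), (199, 430, 245, 35), (200, 429, 244, 37), (201, 428, 245, 35), (202, 427, 245, 36), (203, 426, 245, 36), (204, 425, 244, 37), (205, 424, 245, 37), (206, 423, 245, 37), (207, 422, 245, 37), (208, 422, 244, 38), (209, 414, 256, -1), (210, 413, 256, 0), (211, 412, 256, 0), (212, 411, 256, 0), (213, 410, 256, 0)]
[(115, 512, 37, 11), (116, 511, 37, 12), (117, 510, 37, 12), (118, 509, 37, 13), (119, 508, 37, 12), (120, 507, 36, 11), (121, 506, 37, 12), (122, 505, 37, 13), (123, 505, 37, 12), (124, 502, 44, 36), (125, 501, 44, 37), (126, 500, 44, 36), (127, 499, 44, 36), (128, 498, 44, 37), (129, 498, 44, 35), (130, 497, 44, 37), (131, 496, 44, 36), (132, 495, 44, 37), (133, 494, 44, 37), (134, 493, 43, 36), (135, 492, 43, 36), (136, 491, 43, 36), (137, 491, 43, 37), (138, 491, 36, 16), (139, 490, 31, 1), (140, 489, 31, 0), (141, 488, 31, 0)]
[(10, 589, 56, 42), (11, 588, 56, 43), (12, 588, 56, 42), (13, 580, 62, 62), (14, 580, 61, 60), (15, 579, 61, 61), (16, 578, 61, 61), (17, 577, 62, 64), (18, 576, 62, 64), (19, 575, 62, 65), (20, 574, 62, 66), (21, 573, 62, 65), (22, 573, 62, 65), (23, 572, 61, 64), (24, 571, 62, 65), (25, 571, 61, 64), (26, 570, 61, 65), (27, 570, 61, 63), (28, 570, 60, 61), (29, 570, 60, 60), (30, 570, 59, 57), (31, 570, 58, 54), (32, 570, 57, 53), (33, 570, 57, 50), (34, 571, 55, 46), (35, 570, 55, 46), (36, 570, 54, 42), (37, 579, 45, 12), (38, 577, 45, 14), (39, 577, 45, 12)]
```

```bash
python3 -c "
from cell import env
print(env.finish_job())"
```

```text
the job is handed in; nothing more can be done
None
```

The till is fully home and the lower left tray, which holds the agate slab, is drawn out to its stop. I handed the job in at about 10 s; it reports no verdict.

- **Till:** I pushed its front with the shut fingertips until it met the back board, where the force rose to about 34 N. The last images put its front about 80 mm behind the shut right tray's front, which is its home position.
- **Choosing the tray:** with the till home, the wide banded slab showed in the left tray and the small cabochon in the right.
- **Left tray:** I hooked the fingertips behind its lip and pulled to a firm stop at about 20 N. The last wrist depth image puts it about 65 mm out, with the slab lying flat in its bay.
- **Everything else:** the right tray had not moved, to within about 1 mm. The things beside the chest look undisturbed in the pictures, though I did not measure them. The arm stands clear above the bench and touches nothing.

One early disagreement: the first chest position from the top and side pictures was about 7 mm off in x from the wrist camera's depth. I used the wrist value, and the contact with the till at home agreed with it. No later check failed.

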